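# Bowl under the bean dispenser, then hold its gate at the mark

### The arm

A 6-joint arm with a two-finger parallel gripper is mounted at the origin on the work surface. World frame = base frame: x ahead of the robot, y to its left, z up, the work surface at z = 0. Lengths are in m, angles in rad, forces in N, time in s.
With the tool pointing down it reaches from about 0.425 to 0.925 m from the base axis. Payload 12.5 kg.
Tool frame: the origin (TCP) lies on the centre line of the jaws, within the pads' length; the fingertips stand 19 mm ahead of it and the grasp point (between the pads) is the TCP (ctrl.tcp_to_tips is the distance from the TCP to the fingertips, in m); z points along the fingers, y is the line along which they close (so a half turn about z gives the same grasp; the last joint's range is limited). The gripper opens to 85 mm and grips with 20 to 120 N. Pads are 22 mm wide; open, the fingers measure 114 mm over their backs; the gripper's body (76 mm by 85 mm) begins 54 mm behind the grasp point. The pads swing forward as they close: fully open they stand 13 mm farther back than shut.
Start: joints at [1.171, 0.491, 1.559, -0, 1.092, -0.106], TCP at [0.181, 0.598, 0.25] pointing down, gripper open.
Joint ranges: [-3.1, 3.1], [-0.84, 2.19], [0.05, 2.79], [-1.13, 4.28], [0.06, 2.93], [-2.69, 2.69]. Speed limits (rad/s): [2.22, 2.22, 2.79, 3.14, 3.14, 3.14].

### API

Orientations are given as a rotation vector (axis times angle).
In Python, from cell import ctrl, hand, kinematics, optics gives the robot as it stands. Calls block until the motion is done:
- ctrl.move_to(position, orientation): joint-space move of the TCP to a pose.
- ctrl.move_straight(position, rot=None, feed=0.15): straight line of the TCP; rot=None keeps the orientation; feed is the mean speed in m/s.
- ctrl.goto_joints(angles): joint-space move.
- hand.release() and hand.clamp(squeeze=None): open the fingers fully, or close them until they stop; squeeze is the grip in N (None keeps the last).
- ctrl.dwell(seconds).
- kinematics.inverse_kinematics(position, orientation): joint angles nearest the present ones, or None.
- ctrl.observe(): the state.
- optics.capture(name): name is "scene" or "side" or "wrist"; returns a dict with "image" (480x640x3 uint8, blue, green, red), "fx", "fy", "cx", "cy" (pixels), "k1" (the pictures are not rectified: a ray, as slopes to the right and down, at radius r is drawn at 1 + k1 r^2 times it, then the intrinsics apply), "origin" and "attitude" of the camera in the world; the wrist camera has in their place "mount" (4x4, takes a point from camera to tool coordinates, whose origin is the TCP and whose axes are the flange's). Camera axes: x right, y up, looking along -z (the intrinsics and any distortion apply to the point x, -y, -z); pixel columns grow to the right and rows downward; lengths in m; the calibration is good to about 2 mm. A picture is of the moment at which its call begins: read the wrist's pose just before it. There is no depth.
A pose or a line that the arm cannot do raises ctrl.MotionError and nothing moves.
- ctrl.close_job(): hands the job in; it is judged then, once.
The state is a dict: "clock": time; "qpos": joint angles; "qvel": joint speeds; "joint_torque": joint torques, N m; "tool_pos": TCP position; "tool_rot": TCP orientation; "contact_force": force on the tool from outside, world axes, zero at the start; "torque": the same for the moment, N m; "width": opening from 0.0 (shut) to 1.0 (fully open); "grip_force": force on a finger pad.
Only numpy, scipy, OpenCV 4.12 (cv2) and the standard library are available. Lean on these libraries where they do the work, as an engineer would, in place of code of your own. Each camera call takes 0.05 s, during which the arm holds its last target. There are 200 camera calls.

### The job

Push the carriage with the wooden bowl in under the bean dispenser's spout until its catch snaps it fully home, with the gate still shut and the bowl staying seated in its ring. Then pull the spring-loaded gate out by its upright post until the pointer is level with the mark on the rail, without running more than a centimetre past it, and finish while holding the gate there with the gripper: do not let go. Leave the moka pot, tumbler, spoon and salt pot where they are.

Things in the scene. Friction and masses are not known exactly. Their poses are not given: they have to be found in the camera images.
- dispenser: Fixed steel bean dispenser. Origin at sill level under the spout. Its -x is its front, where the gate pulls out; from its -y side the carriage is pushed in (+y). Hopper over the origin: 94 mm across, lid knob top 242 mm high. Neck block below: +-57 mm in y, 39 mm to the front, 106 to 132 mm high. Two guide rails, 28 mm either side, tops 124 mm high, run forward to thin legs 191 mm in front.
- carriage (a joint): Wooden carriage bearing the bowl, slides along the dispenser's +y: 0 m = fully out (bowl 85 mm short of the spout), 0.085 m = fully home at its end stop. About 1 N of friction up to about 0.070 m, where a spring ball catch resists with about 5 N; past about 0.081 m the catch snaps it home and keeps it there.
- carriage_tab (a point): Centre of the upper part of the carriage's upright steel tab, 62 mm above the sill. The tab is 12 mm thick in y (sliding direction), 24 mm wide in x, free from 24 mm above the sill to its top at 86 mm. It stands 120 mm to the -y side of the bowl's centre. Axes as the dispenser's.
- gate (a joint): Steel gate slide: 0 m = closed, grows as the post is pulled out along the dispenser's -x, stop at 0.060 m. A spring always pulls it shut, about 4 N closed and 9 N at 0.038 m, so it shuts as soon as it is let go.
- pull_post (a point): Middle of the gate's upright steel pull post, 152 mm above the sill. The post is 12 mm thick in x (pulling direction) and 24 mm wide in y; it rises from the gate strip (top 124 mm above the sill) to 174 mm. Shut, it stands 125 mm in front of the hopper's axis. Above 137 mm only the hopper is near it. Axes as the dispenser's.
- pointer (a point): The gate's pointer: a 4 mm thick finger at the foot of the pull post, pointing to the dispenser's -y over the rail, 5 mm high, level in x with the post's middle. Moves with the gate. Axes as the dispenser's.
- mark_line (a point): The mark: a dark 4 mm thick plate clipped on the outside of the -y guide rail, top 137 mm high, 22 to 38 mm in front of the shut pointer (it varies). It cannot be shifted. The pointer is on the mark when both points have the same x along the dispenser's x axis. Axes as the dispenser's.
- bowl_foot (a point): Centre of the underside of the small wooden bowl (86 mm across the rim, 42 mm tall), loose, standing within a low ring on the carriage, 24 mm above the sill.
- bowl_seat (a point): Centre of that ring on the carriage; the bowl's foot belongs here. Moves with the carriage.
- moka: Bystander: aluminium moka pot, 176 tall, about 100 across plus a black handle (mm). Origin at the centre of its underside. Leave alone.
- tumbler: Bystander: blue glass tumbler, 70 across, 95 tall (mm). Origin at the centre of its underside. Leave alone.
- spoon: Bystander: steel spoon lying flat, 150 long (mm). Origin at the centre of its underside. Leave alone.
- salt: Bystander: white salt pot, 44 across, 70 tall (mm). Origin at the centre of its underside. Leave alone.
There are look-alikes about, which are no part of the job. What is shaped like the part that bears bowl_foot but green or pink is not meant.

How it is judged:
On the way, in this order (a step that is already met when the one before it is completed fails the run):
1. the carriage is snapped fully home under the spout, the gate still shut (value of joint carriage above 0.0815 m and value of joint gate below 0.008 m), for 0.2 s.
2. the gate is pulled out to the mark and held there (x of pointer in the frame of mark_line between -0.005 and 0.005 m and value of joint carriage above 0.0815 m and contact force between the fingers and gate above 2 N), for 0.4 s.
At the end, for the whole second after the job is handed in: The gripper's fingers are still holding the gate (more than 2 N of contact), which stands still with its pointer within 5 mm of the mark along the pull; the carriage is home in its catch (within 3.5 mm of the stop), and the bowl sits upright in its ring (within 10 mm) (all of step 2 and horizontal distance between bowl_foot and bowl_seat below 0.01 m and angle between bowl_foot's own z axis and vertical below 0.15 rad and velocity of joint gate between -0.01 and 0.01 m/s); the arm keeps its last pose, push and grip.
It fails at once if the gate is pulled more than about a centimetre past the mark (x of pointer in the frame of mark_line below -0.012 m).
It fails at once if a bystander (moka pot, tumbler, spoon, salt pot) is shifted by more than 30 mm (distance of any of moka, tumbler, spoon, salt from where it was at the start of the episode above 0.03 m).
It also fails if it takes over 51 s, if anything falls off the work surface, if the arm or the gripper's body presses on something with over 40 N, if the wrist force passes 120 N, or if a joint passes its speed limit or range.

## Working session

There is one attempt and no reset: what is moved stays moved. The work goes in short steps, each a Python script; the robot and the scene stay as the last script left them, time stands still between calls to the robot, and variables do not carry over. Pictures are saved under pics/ and viewed, at most 10 in all, crops included, and the job is handed in when it is done.

```bash
ls && mkdir -p pics && python3 - <<'E'
from cell import ctrl, optics
import cv2, numpy as np
for n in ("scene","side"):
    c=optics.capture(n); cv2.imwrite(f"pics/{n}0.png",c["image"])
    print(n,[c[k] for k in("fx","fy","cx","cy","k1")],np.array(c["origin"]).round(3),np.array(c["attitude"]).round(3))
o=ctrl.observe(); print(o["clock"],o["tool_pos"],o["tool_rot"],ctrl.tcp_to_tips)
E
```

```text
pics
scene [615.2559913284275, 615.2559913284275, 325.03963700827336, 242.10178236323284, -0.1465982639431337] [ 0.92  -0.506  1.113] [0.556 0.137 0.522]
side [541.9571460120856, 541.9571460120856, 321.11813829624145, 252.60368097954802, -0.12097390500684685] [ 0.449 -0.839  0.786] [ 0.913 -0.077 -0.18 ]
0.1 [0.18090813 0.59803044 0.24976272] [-4.59829183e-01 -3.10749959e+00  1.60741968e-03] 0.019
```

View pics/scene0.png

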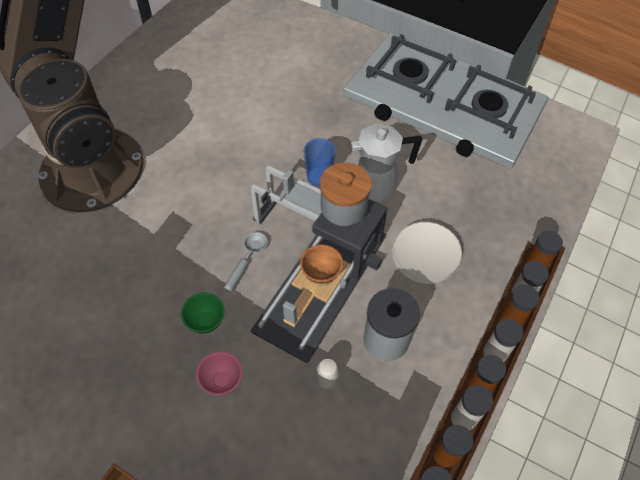

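View pics/side0.png

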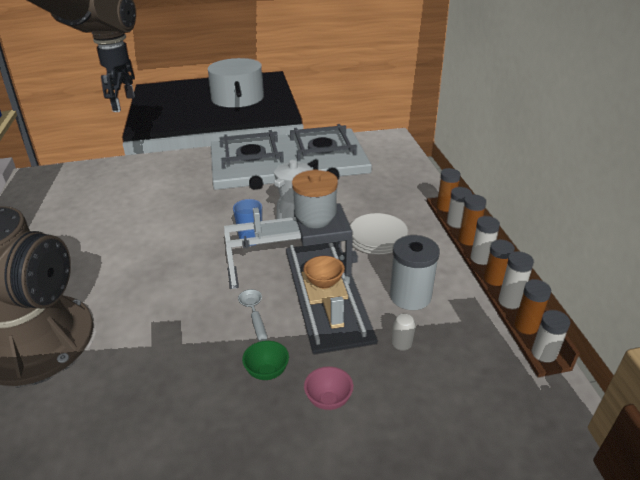

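The wooden bowl (scene 322,263; side 324,271) on the dispenser's carriage fits. Green (203,313) and pink (219,374) are the decoys. An enlarged crop of both views will confirm this.

```bash
python3 - <<'E'
import cv2,numpy as np
a=cv2.imread("pics/scene0.png")[155:365,240:400]; b=cv2.imread("pics/side0.png")[155:365,220:380]
cv2.imwrite("pics/crop1.png",cv2.resize(np.hstack([a,b]),None,fx=2.5,fy=2.5,interpolation=cv2.INTER_CUBIC))
E
```

```text
(no output)
```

View pics/crop1.png

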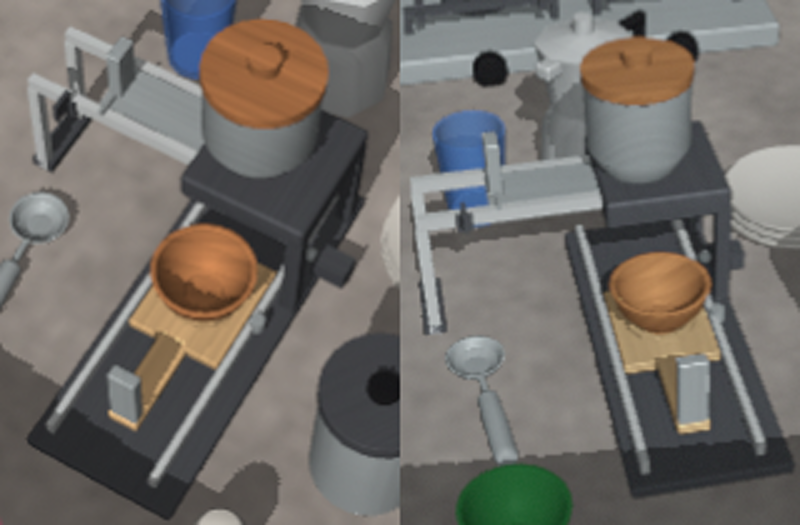

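Left is the scene crop and right is the side crop. The wooden bowl sits on the wooden carriage with a steel tab (scene 290,305; side 337,300), which confirms it. The post top is at scene 288,173 and side 256,210. The dark mark on the rail is at scene 266,197 and side 246,242.

```bash
cat > h.py <<'E'
import cv2, numpy as np
from scipy.spatial.transform import Rotation as R
from cell import ctrl, hand, kinematics, optics
def ray(c,px):
    "origin and direction (world) of a pixel"
    K=np.array([[c["fx"],0,c["cx"]],[0,c["fy"],c["cy"]],[0,0,1]])
    u=cv2.undistortPoints(np.array([[px]],float),K,np.array([c["k1"],0,0,0,0]))[0,0]  # k1 on undistorted radius
    d=np.array([u[0],-u[1],-1])
    return c["_o"], c["_R"]@d
def shot(name):
    if name=="wrist":
        s=ctrl.observe(); c=optics.capture(name); M=np.array(c["mount"]); T=R.from_rotvec(s["tool_rot"]).as_matrix()
        c["_o"]=np.array(s["tool_pos"])+T@M[:3,3]; c["_R"]=T@M[:3,:3]
    else:
        c=optics.capture(name); a=np.array(c["attitude"]); c["_o"]=np.array(c["origin"])
        c["_R"]=R.from_rotvec(a).as_matrix() if a.ndim==1 and len(a)==3 else a
    return c
def tri(r1,r2):
    A=np.array([r1[1],-r2[1]]).T; t=np.linalg.lstsq(A,r2[0]-r1[0],rcond=None)[0]
    p,q=r1[0]+t[0]*r1[1],r2[0]+t[1]*r2[1]; return (p+q)/2,np.linalg.norm(p-q)
def onz(r,z): return r[0]+r[1]*(z-r[0][2])/r[1][2]
def proj(c,p):
    v=c["_R"].T@(np.array(p)-c["_o"]); x,y=v[0]/-v[2],-v[1]/-v[2]; f=1+c["k1"]*(x*x+y*y)
    return c["cx"]+c["fx"]*x*f, c["cy"]+c["fy"]*y*f
E
python3 - <<'E'
from h import *
a,b=shot("scene"),shot("side")
L={"knob":((347,175.5),(315,174)),"post":((288.3,173),(256.2,210)),"tab":((289.8,304.5),(337,299.5)),"mark":((266,194),(245.6,239)),"bowl":((322,265),(324,272)),"tumbler":((320,148),(249,208)),"moka":((381,132),(293,165))}
for k,(p,q) in L.items():
    x,e=tri(ray(a,p),ray(b,q)); print(k,x.round(4),round(e,4))
E
```

```text
knob [0.6128 0.1183 0.2423] 0.0024
post [0.4872 0.1142 0.174 ] 0.0015
tab [ 0.6151 -0.0888  0.0827] 0.0026
mark [0.4583 0.0741 0.1322] 0.001
bowl [0.6138 0.0312 0.0532] 0.0006
tumbler [0.4739 0.2609 0.0906] 0.0088
moka [0.5911 0.3086 0.1662] 0.0057
```

```bash
cat >> h.py <<'E'
TH=0.02
def ori(sgn=1,th=TH):
    y=sgn*np.array([np.cos(th),np.sin(th),0]); z=np.array([0,0,-1.]); 
    return R.from_matrix(np.array([np.cross(y,z),y,z]).T).as_rotvec()
E
python3 - <<'E'
from h import *
s=ctrl.observe(); p=np.array(s["tool_pos"]); p[2]=0.38
for g in(1,-1):
    print(g,[None if (q:=kinematics.inverse_kinematics(x,ori(g))) is None else np.round(q,2) for x in ([.47,.10,.36],[.487,.114,.158],[.615,-.14,.065])])
ctrl.move_straight(p)
q=[kinematics.inverse_kinematics([.47,.10,.36],ori(g)) for g in(1,-1)]
g=min((x for x in(0,1) if q[x] is not None),key=lambda i:abs(q[i][5])); print("sgn",(1,-1)[g])
ctrl.goto_joints(q[g])
c=shot("wrist"); cv2.imwrite("pics/w1.png",c["image"]); print(np.array(c["mount"]).round(3), c["fx"],ctrl.observe()["clock"])
for n,x in dict(post=[.4872,.1142,.174],mark=[.4583,.0741,.137]).items(): print(n,np.round(proj(c,x)))
E
```

```text
1 [array([0.07, 0.18, 1.74, 0.  , 1.23, 0.05]), array([0.1 , 0.44, 1.96, 0.  , 0.74, 0.08]), array([-0.33,  0.72,  1.7 ,  0.  ,  0.72, -0.35])]
-1 [None, None, None]
sgn 1
[[-0.     0.962  0.273  0.07 ]
 [ 1.    -0.     0.001  0.001]
 [ 0.001  0.273 -0.962 -0.124]
 [ 0.     0.     0.     1.   ]] 405.9039088272937 3.3417
post [337. 191.]
mark [301. 228.]
```

View pics/w1.png

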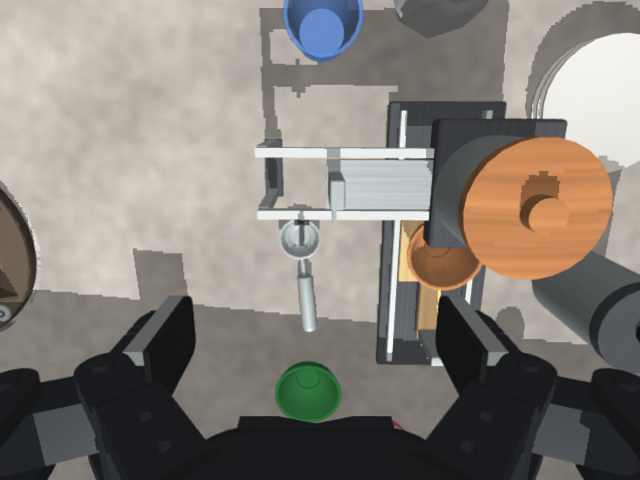

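The wrist view shows the post at (336,190), right where I predicted it. The mark is at about (302,225), seen over the spoon. The rails give a yaw of about 0.01. Next I'll push the carriage, after checking clearance to the salt pot.

```bash
sed -i 's/^TH=.*/TH=0.012/' h.py && python3 - <<'E'
from h import *
a,b=shot("scene"),shot("side")
print("salt",tri(ray(a,(327,366)),ray(b,(404,323)))[0].round(3))
hand.clamp(20)
ctrl.move_to([.615,-.14,.30],ori())
ctrl.move_straight([.615,-.14,.066],feed=.15)
s=ctrl.observe(); f0=np.array(s["contact_force"]); print(f0.round(2),s["clock"],s["width"])
c=shot("side"); cv2.imwrite("pics/s2.png",c["image"][220:380,220:440])
y=-.14
while y<-.105:
    y+=.005; ctrl.move_straight([.615-(y+.14)*.012,y,.066],feed=.05)
    f=np.array(ctrl.observe()["contact_force"])-f0; print(round(y,3),f.round(1))
    if f[1]<-.6: break
print(ctrl.observe()["clock"])
E
```

```text
salt [ 0.732 -0.149  0.056]
[0.45 0.06 0.22] 7.025 0.0018805188978265129
-0.135 [-0.5  0.4 -0.3]
-0.13 [-1.3 -0.7 -0.2]
7.575
```

```bash
python3 - <<'E'
from h import *
X=lambda y:[.615-(y+.10)*.012,y,.066]
y=-.13
ctrl.move_straight(X(-.11),feed=.06)
f=lambda:np.array(ctrl.observe()["contact_force"]).round(1)
print(f()); ctrl.move_straight(X(-.042),feed=.03); print(f())
y=-.042
while y<-.010:
    y+=.0015; ctrl.move_straight(X(y),feed=.015); v=f(); print(round(y,4),v)
    if v[1]<-9: break
print(ctrl.observe()["clock"], ctrl.observe()["tool_pos"])
c=shot("side"); d=shot("scene")
cv2.imwrite("pics/p3.png",cv2.resize(np.hstack([d["image"][155:365,240:400],c["image"][155:365,220:380]]),None,fx=2.5,fy=2.5))
E
```

```text
[-0.6 -0.3 -0.1]
[-0.  -0.1  0.1]
-0.0405 [ 0.2 -0.6 -0.7]
-0.039 [0.5 0.2 2.2]
-0.0375 [-1.9 -3.   3.5]
-0.036 [-1.2 -4.2  2.9]
-0.0345 [-1.9 -3.   3.8]
-0.033 [-2.2 -1.3  4.6]
-0.0315 [-0.3 -1.3  5.2]
-0.03 [-0.9  0.7  4.5]
-0.0285 [-0.9  1.3  4.5]
-0.027 [-0.7  2.7  3.6]
-0.0255 [-0.4  0.1 -1. ]
-0.024 [-0.9 -4.5  0.5]
-0.0225 [-0.6 -9.4  2.2]
13.725 [ 0.61409771 -0.02368719  0.06597201]
```

View pics/p3.png

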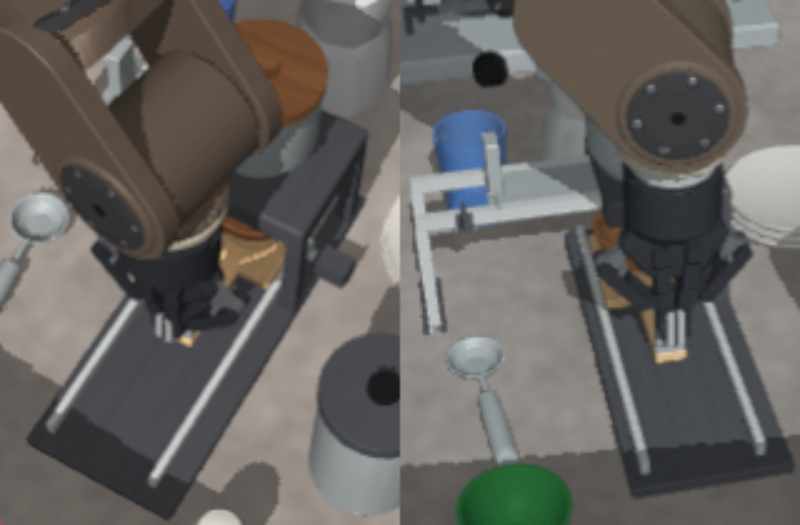

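The arm hides part of it, but the carriage is well in under the spout and force is rising at the expected stop. I'll nudge it once more to confirm the hard stop, then retreat and look.

```bash
python3 - <<'E'
from h import *
X=lambda y:[.615-(y+.10)*.012,y,.066]
f=lambda:np.array(ctrl.observe()["contact_force"]).round(1)
for y in(-.0215,-.0205,-.0195):
    ctrl.move_straight(X(y),feed=.015); ctrl.dwell(.1); v=f(); print(y,v,ctrl.observe()["tool_pos"].round(4))
    if v[1]<-18: break
ctrl.move_straight(X(-.07),feed=.1); ctrl.move_straight([.615,-.09,.33],feed=.2)
hand.release()
ctrl.move_straight([.47,.0,.34],feed=.25)
c=shot("side"); d=shot("wrist"); print(ctrl.observe()["clock"])
np.savez("w4.npz",_o=d["_o"],_R=d["_R"],image=d["image"],**{k:d[k] for k in("fx","fy","cx","cy","k1")})
a=cv2.resize(c["image"][155:365,220:380],None,fx=2.5,fy=2.5)[:480]
u,v=np.round(proj(d,[.47,.09,.137])).astype(int); print(u,v)
w=d["image"][max(v-80,0):max(v-80,0)+160,u-60:u+73]; cv2.imwrite("pics/p4.png",np.hstack([a,cv2.resize(w,None,fx=3,fy=3)]))
for n,x in dict(post=[.4872,.1142,.174],mark=[.4583,.0741,.137]).items(): print(n,np.round(proj(d,x),1))
E
```

```text
-0.0215 [ -2.6 -16.    1.8] [ 0.6141 -0.0236  0.066 ]
-0.0205 [ -2.  -22.6   2.9] [ 0.6141 -0.0235  0.0661]
18.3583
315 86
post [341.2  43.4]
mark [299.1 108.2]
```

View pics/p4.png

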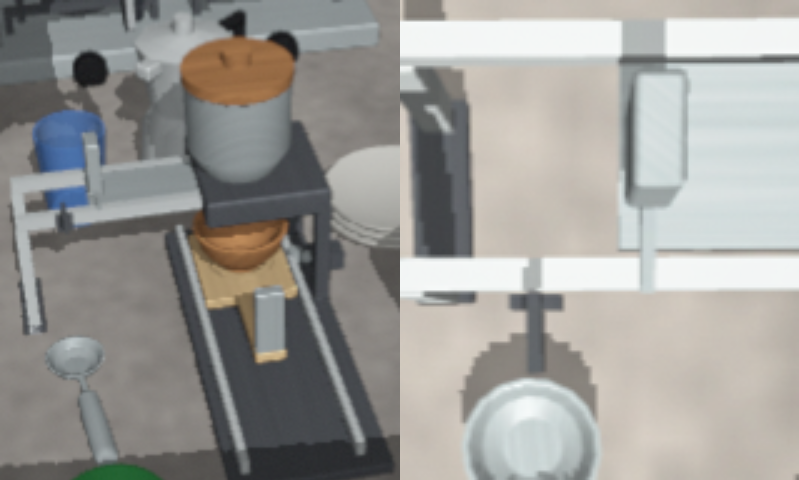

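The left half shows the carriage home under the spout with the bowl seated. The right half is the wrist crop, with origin (255,6) and scale 3. The pointer lies over the rail at x≈338, y≈98, and the dark mark plate is at x≈300, y≈115. Next I'll measure their edges.

```bash
python3 - <<'E'
from h import *
d=dict(np.load("w4.npz")); g=d["image"].mean(2)
for r in (80,84,96,99,106,112,118,122): print(r,g[r,290:348].round().astype(int).tolist())
E
```

```text
80 [187, 186, 186, 186, 187, 185, 186, 187, 186, 187, 187, 187, 188, 188, 189, 189, 190, 190, 189, 190, 190, 190, 191, 190, 189, 188, 187, 186, 185, 185, 185, 186, 187, 187, 188, 188, 188, 188, 200, 218, 219, 219, 219, 218, 194, 170, 207, 210, 209, 209, 214, 218, 219, 218, 219, 217, 218, 218]
84 [189, 187, 187, 187, 187, 188, 187, 186, 186, 186, 186, 188, 188, 188, 188, 190, 190, 192, 191, 192, 193, 195, 196, 195, 193, 192, 190, 190, 190, 190, 189, 190, 191, 190, 190, 190, 190, 188, 201, 220, 220, 220, 220, 220, 202, 182, 208, 210, 210, 210, 215, 219, 219, 219, 219, 219, 219, 219]
96 [245, 245, 246, 246, 247, 231, 182, 178, 179, 179, 179, 182, 225, 247, 246, 246, 246, 246, 246, 246, 246, 246, 246, 246, 246, 246, 246, 246, 246, 246, 246, 246, 246, 246, 246, 245, 246, 246, 246, 246, 246, 246, 246, 246, 232, 189, 208, 210, 210, 221, 237, 246, 245, 245, 245, 245, 245, 245]
99 [245, 246, 246, 246, 246, 230, 181, 177, 178, 178, 177, 180, 224, 247, 246, 245, 245, 246, 246, 246, 245, 246, 246, 246, 246, 246, 245, 245, 246, 246, 246, 246, 245, 245, 246, 246, 246, 246, 246, 246, 246, 245, 246,
[... 544 characters left out ...]
193, 193, 194, 193, 194, 193, 193, 193, 194, 194, 195, 195, 195, 195, 196, 197, 198, 199, 198, 199, 198, 199, 199]
118 [198, 173, 131, 128, 129, 129, 125, 111, 102, 102, 102, 95, 87, 106, 129, 161, 195, 199, 196, 195, 194, 193, 191, 191, 191, 191, 189, 188, 189, 189, 190, 191, 192, 193, 192, 193, 192, 193, 193, 194, 192, 192, 194, 194, 195, 195, 196, 196, 197, 197, 196, 195, 196, 196, 196, 196, 197, 196]
122 [131, 130, 131, 131, 131, 132, 128, 116, 102, 103, 102, 96, 88, 107, 129, 129, 127, 127, 126, 125, 127, 157, 189, 192, 188, 190, 191, 191, 192, 191, 190, 191, 192, 194, 195, 195, 194, 194, 194, 194, 193, 193, 194, 194, 195, 195, 195, 195, 195, 195, 195, 194, 195, 194, 194, 194, 194, 196]
```

```bash
python3 - <<'E'
from h import *
d=dict(np.load("w4.npz"))
P=onz(ray(d,(337.9,98)),.129); M=onz(ray(d,(299.1,112)),.137)
ex=np.array([np.cos(TH),np.sin(TH),0]); D=(M-P)@ex
print(P.round(4),M.round(4),"pull",D.round(4))
px=P[0]; py=.1155
ctrl.move_straight([px,py,.30],feed=.25)
ctrl.move_to([px,py,.26],ori())
ctrl.move_straight([px,py,.161],feed=.12)
s=ctrl.observe(); print(s["tool_pos"].round(4),np.round(s["contact_force"],1))
hand.clamp(50); ctrl.dwell(.2)
s=ctrl.observe(); print(s["tool_pos"].round(4),np.round(s["contact_force"],1),s["width"],s["grip_force"],s["clock"])
c=shot("side"); w=shot("wrist")
np.savez("s5.npz",_o=c["_o"],_R=c["_R"],image=c["image"],**{k:c[k] for k in("fx","fy","cx","cy","k1")})
a=cv2.resize(c["image"][180:280,210:310],None,fx=4,fy=4); b=cv2.resize(w["image"][::1,120:520],None,fx=1,fy=1)[:400]
cv2.imwrite("pics/p5.png",np.hstack([a,b]))
E
```

```text
[0.4883 0.0822 0.129 ] [0.4583 0.0713 0.137 ] pull -0.0302
[0.4887 0.1155 0.1618] [-0.   0.   0.3]
[0.487  0.1155 0.1611] [-8.8 -0.1  9.4] 0.12778155674825128 49.61648762226105 21.1167
```

View pics/p5.png

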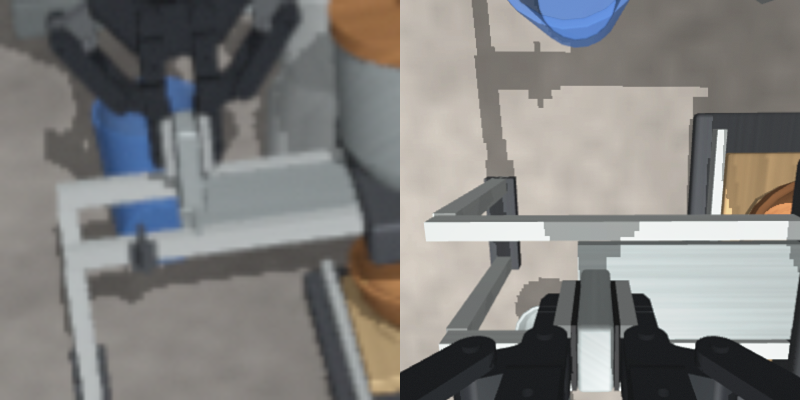

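The post is gripped between the pads with the gate still shut (TCP x=0.487). Next I'll pull 30 mm using TCP feedback.

```bash
python3 - <<'E'
from h import *
s=ctrl.observe(); p0=np.array(s["tool_pos"]); ex=np.array([np.cos(TH),np.sin(TH),0])
goal=-.0300; cmd=-.024
for i in range(5):
    ctrl.move_straight(p0+cmd*ex,feed=.03); ctrl.dwell(.15)
    s=ctrl.observe(); at=(s["tool_pos"]-p0)@ex; print(round(cmd,4),at.round(4),np.round(s["contact_force"],1),s["grip_force"])
    if abs(goal-at)<.0005: break
    cmd+=float(goal-at)
print(s["clock"])
c=shot("side"); g=c["image"]; cv2.imwrite("pics/p6.png",cv2.resize(g[190:270,220:300],None,fx=7,fy=7,interpolation=cv2.INTER_CUBIC))
np.savez("s6.npz",_o=c["_o"],_R=c["_R"],image=c["image"],**{k:c[k] for k in("fx","fy","cx","cy","k1")})
E
```

```text
-0.024 -0.0231 [ 6.5 -2.  -2.5] 48.64287078380585
-0.0309 -0.0299 [ 7.4 -2.7 -3.7] 48.68789613246918
22.8917
```

View pics/p6.png

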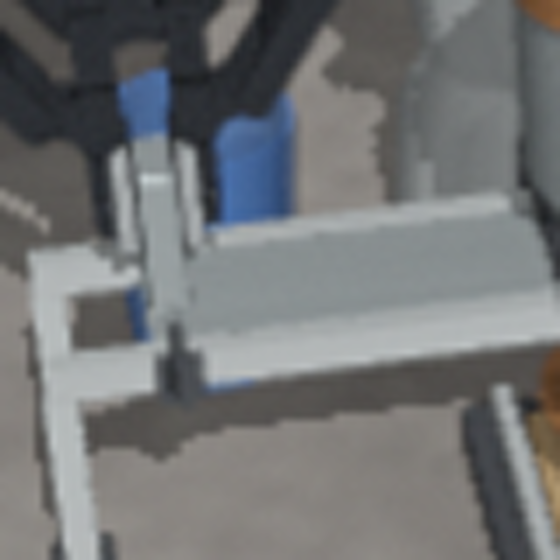

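```bash
python3 - <<'E'
from h import *
c=dict(np.load("s6.npz"))
x=.4572
for n,p in dict(post_top=[x,.1025,.174],post_foot=[x,.1025,.129],ptr_tip=[x,.076,.129],mark=[.4583,.0713,.137],mark_in=[.4583,.078,.137]).items():
    u=np.array(proj(c,p)); print(n,u.round(1),((u-[220,190])*7+3).round())
E
```

```text
post_top [241.9 214.5] [156. 174.]
post_foot [244.  232.3] [171. 299.]
ptr_tip [245.  239.6] [178. 350.]
mark [245.3 237.7] [180. 337.]
mark_in [245.  235.9] [178. 324.]
```

The post's top and foot sit at crop (155,175) and (170,310), and the mark is at (180,335). These match the predicted on-mark projections to within about 1 mm, so I'm handing in.

```bash
python3 - <<'E'
from h import *
ctrl.dwell(.5); s=ctrl.observe(); print(s["tool_pos"].round(4),s["grip_force"],s["clock"]); print(ctrl.close_job())
E
```

```text
[0.4571 0.115  0.1612] 48.703211545944214 23.4417
the job is handed in; nothing more can be done
None
```

I handed the job in at 23.4 s: the carriage is home against its stop with the bowl seated, and the gripper is holding the gate with its pointer about 1 mm from the mark by my measurements; no verdict was returned.

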